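# Press the tilting slide stage level and lock it under its catch

### The job

The spring-loaded black plate of the slide stage stands tilted up. Gently press it down by its finger rest until it lies level, its steel tongue bottoming on the lower jaw of the catch, and while holding it down slide it sideways as far as it goes, so that the tongue sits under the upper jaw; then let go, and the plate must stay locked level. Do not force the plate, and leave everything else on the bench where it is.

Things in the scene. Friction and masses are not known exactly. Their poses are not given: they have to be found in the camera images.
- stage: Low white slide stage fixed on the bench: housing 225 x 215 mm, 30 mm high, a grey bearing cheek at each end of the hinge line, a jaw-shaped steel catch on the edge opposite. Bears at most 25 N from the robot. Origin on the bench surface near the housing's middle; x points from the plate's free edge to the hinge, y along the hinge line, z up. Hinge line: along y at x = +75 mm, z = 50 mm.
- plate: Black hinged plate of the stage, 150 mm (hinge to free edge) x 120 x 6 mm, 0.25 kg, with a clipped glass slide and, near the free edge, the finger rest. A steel tongue 22 mm wide, 18 long, 6 thick stands out from the middle of the free edge. Bends above 25 N. Origin on the hinge line, mid-thickness; -x to the free edge, z its upward normal. Level, its top is 53 mm above the bench.
- hinge (a joint): Tilt of the plate, rad: 0 = level, positive = free edge up; 0.38 at the start (held up by a damped spring). Pressing slowly at the finger rest takes about 6 N at first, 12 N near level (0.6 N more at 30 mm/s); when the tongue meets the lower jaw (tilt about -0.012, up to 0.03 more or less as the catch is set) the force rises steeply. Locked, the tongue rests up against the upper jaw, 0.012 higher.
- carriage (a joint): Sideways place of the plate, m: slides along the stage's +y from 0 to an end stop at 0.048; starts at 0 to 0.016, where the plate's middle is at stage y = -24 mm + this value. Friction about 1.5 N. At 0.021 the tongue meets the upper jaw: it enters only if pressed down onto the lower jaw or within 1.5 mm of it, else it jams on the side or rides over. Locked = at the end stop (within 8 mm).
- finger_rest (a point): Centre of the finger rest, on the plate's top face, 122 mm from the hinge line; moves with the plate. A flat rubber patch between two ribs 10 mm high, 6 mm thick and 44 mm long that run from hinge to free edge, 56 mm apart (clear width along y). Its axes are the plate's.
- tongue (a point): Centre of the tongue's top face, 159 mm from the hinge line; moves with the plate.
- catch (a point): Nominal centre of the underside of the catch's upper jaw, 53 mm above the bench. A levelling screw sets the real catch up to 4.5 mm higher or lower; this is not measured. Upper jaw 32 mm along y, 8 thick; lower jaw 80 mm along y, its top 7.9 mm below the upper's underside (tongue: 6 mm); both 23 mm along x, on a post at the side away from the hinge. The tongue enters from the stage's -y.
- petri: Closed flat glass dish, 90 mm across, 12 mm high, beside the stage. Bystander. Origin under its centre.
- dropper: Small brown bottle, 34 mm across, 75 mm high. Bystander. Origin under its centre.
- slide_box: Grey slide box, 85 x 100 x 30 mm. Bystander. Origin under its centre.
- beaker: Glass beaker, 68 mm across, 85 mm high. Bystander. Origin under its centre.
- stain_jar: Glass jar with white cap, 60 mm across, 70 mm high. Bystander. Origin under its centre.
- lens_case: Dark metal round lens case, 42 mm across, 48 mm high. Bystander. Origin under its centre.
- forceps: Steel forceps, 120 mm long, lying on the bench. Bystander. Origin under the middle.

How it is judged:
On the way, in this order (a step that is already met when the one before it is completed fails the run):
1. the plate is pressed down level, its tongue still beside the catch (value of joint hinge below 0.04 rad and value of joint carriage below 0.036 m), for 0.1 s.
2. the level plate is slid home, its tongue under the catch (value of joint hinge below 0.04 rad and value of joint carriage above 0.04 m), for 0.1 s.
At the end, for the whole second after the job is handed in: The plate lies level (tilt within 0.04 rad either way), is slid sideways past 40 mm of its 48 mm with the tongue's centre within 12 mm of the catch's centre seen from above, and stays there at rest with the robot touching nothing (all of step 2 and value of joint hinge above -0.04 rad and horizontal distance between tongue and catch below 0.012 m and linear speed of plate below 0.01 m/s).
It fails at once if the robot bears on the plate or the stage with more than 25 N (contact force between any of the fingers, the arm and stage above 25 N).
It fails at once if a bystander is moved by more than 30 mm (distance of any of petri, dropper, slide_box, beaker, stain_jar, lens_case, forceps from where it was at the start of the episode above 0.03 m).
It also fails if it takes over 72 s, if anything falls off the work surface, if the arm or the gripper's body presses on something with over 40 N, if the wrist force passes 120 N, or if a joint passes its speed limit or range.

### The arm

A 7-joint arm with a two-finger parallel gripper is mounted at the origin on the work surface. World frame = base frame: x ahead of the robot, y to its left, z up, the work surface at z = 0. Lengths are in m, angles in rad, forces in N, time in s.
With the tool pointing down it reaches from about 0.35 to 0.9 m from the base axis. Payload 8.1 kg.
Tool frame: the origin (TCP) lies midway between the tips of the shut fingers; the grasp point (between the pads) lies 19 mm behind it; z points along the fingers, y is the direction in which the jaws open and shut (so a half turn about z gives the same grasp; the last joint's range is limited). The gripper opens to 92 mm and grips with 3 to 60 N. Pads are 19 mm wide; open, the fingers measure 130 mm over their backs; the gripper's body (75 mm by 190 mm) begins 47 mm behind the grasp point.
Start: joints at [-1.367, 0.434, 0.025, 1.573, -0.012, 1.134, -0.075], TCP at [0.189, 0.596, 0.227] pointing down, gripper open.
Joint ranges: [-2.62, 2.62], [-0.44, 2.09], [-1.27, 1.32], [0.08, 2.57], [-1.32, 4.46], [0.12, 2], [-2.74, 2.74]. Speed limits (rad/s): [2.22, 2.22, 3.01, 3.01, 3.14, 3.14, 3.14].

### API

Orientations are given as a rotation vector (axis times angle).
In Python, from cell import arm gives the robot as it stands. The module is installed in compiled form; this text tells all that it offers.
- The arm moves only by the tool jog_arm, never from a script. Its argument "increments" is a list of rows, each an object with "slide": the shift along the tool's x, y, z in mm, a list of three; "roll": the turn about the tool's z in rad; "gripper": the opening, from 0 (shut) to 1 (fully open). In form: [{"slide": [x, y, z], "roll": roll, "gripper": gripper}, ...]. A call has exactly 10 rows; each row is the pose to reach, as a shift and turn from the pose commanded when the call began, along the tool's axes at that moment; what a row does not reach only later rows make up. A row lasts 1/12 s, in which the tool goes at most 41.7 mm and 7.16 degrees, less where a joint would pass 70% of its speed; a pose out of reach is approached as far as the arm can. A call with a gripper value outside its range is refused whole. The fingers move at their own pace and stop on an object; "newtons" is the grip in N (left out, the last holds). Time passes only in rows, so rows that repeat a pose let the fingers close, or fill a call up. It gives the time, the measured TCP pose, the force and the opening at its end, in the units of the state.
- arm.observe(): the state, without advancing time (a new reading comes with each control period).
- arm.get_image(name): name is "side" or "top" or "wrist"; returns a dict with "frame" (480x640x3 uint8, blue, green, red), "depth" (480x640 float32, m along the optical axis (not along the pixel's ray), 0 where there is no reading), "intrinsics" (3x3 intrinsics, pixels), "R" (3x3) and "t" (3): a world point X has camera coordinates R X + t; the wrist camera has in their place "hand_eye" (4x4, takes a point from camera to tool coordinates, whose origin is the TCP and whose axes are the flange's). Camera axes: x right, y down, z forward; pixel columns grow to the right and rows downward; lengths in m; the calibration is good to about 2 mm. A picture is of the moment at which its call begins: read the wrist's pose just before it.
- arm.sign_off(): hands the job in, once; it reports no verdict.
The state is a dict: "clock": time; "joints": joint angles; "dq": joint speeds; "joint_efforts": joint torques, N m; "position": TCP position; "ee_rot": TCP orientation; "force": force on the tool from outside, world axes, zero at the start; "ft_torque": the same for the moment, N m; "width": opening from 0.0 (shut) to 1.0 (fully open).
Only numpy, scipy, OpenCV 4.12 (cv2) and the standard library are available. Lean on these libraries where they do the work, as an engineer would, in place of code of your own. Each camera call takes 0.05 s, during which the arm holds its last target.

## Working session

There is one attempt and no reset: what is moved stays moved. The work goes in short steps, Python scripts to look and compute and a tool call to move; the robot and the scene stay as the last step left them, time stands still between calls to the robot, and variables do not carry over. Pictures are saved under pics/ and viewed, and the job is handed in when it is done.

Besides the shell and the picture viewer there is one more tool, called after "Call:" as name([rows], argument=value, ...), one row to a line, values as JSON. jog_arm: Moves the arm, as the interface text tells. Its arguments: {"type":"object","properties":{"increments":{"type":"array"},"newtons":{"type":"number"}},"required":["increments"]}

```bash
mkdir -p pics
cat > h.py <<'E'
import numpy as np,cv2
from scipy.spatial.transform import Rotation as Ro
from cell import arm
def pts(im):
    d=im["depth"];K=im["intrinsics"];v,u=np.mgrid[0:480,0:640]
    P=np.stack([(u-K[0,2])/K[0,0]*d,(v-K[1,2])/K[1,1]*d,d],-1)
    return (P-im["t"])@im["R"]
E
python3 - <<'E'
from h import *
s=arm.observe();print({k:np.round(v,3) for k,v in s.items()})
for n in("top","side"):
    im=arm.get_image(n);cv2.imwrite(f"pics/{n}0.png",im["frame"]);np.savez(f"{n}0.npz",**im)
    print(n,im["R"].round(3).tolist(),im["t"].round(3))
E
```

```text
{'clock': np.float64(0.0), 'joints': array([-1.367,  0.435,  0.025,  1.574, -0.012,  1.134, -0.075]), 'dq': array([ 0.001,  0.001,  0.   ,  0.   , -0.001,  0.001, -0.   ]), 'joint_efforts': array([ 1.0000e-03, -6.6783e+01,  9.8500e-01, -3.1446e+01, -6.1000e-02,
        4.3000e-02,  0.0000e+00]), 'position': array([0.189, 0.595, 0.226]), 'ee_rot': array([-4.800e-01, -3.105e+00,  2.000e-03]), 'force': array([-0.06 ,  0.045, -0.546]), 'ft_torque': array([-0.003, -0.031, -0.   ]), 'width': np.float64(1.0)}
top [[0.02, -1.0, -0.004], [-0.983, -0.019, -0.182], [0.182, 0.008, -0.983]] [-0.03   0.557  0.849]
side [[0.921, -0.388, 0.019], [-0.285, -0.709, -0.645], [0.264, 0.589, -0.764]] [-0.518  0.206  1.292]
```

View pics/top0.png

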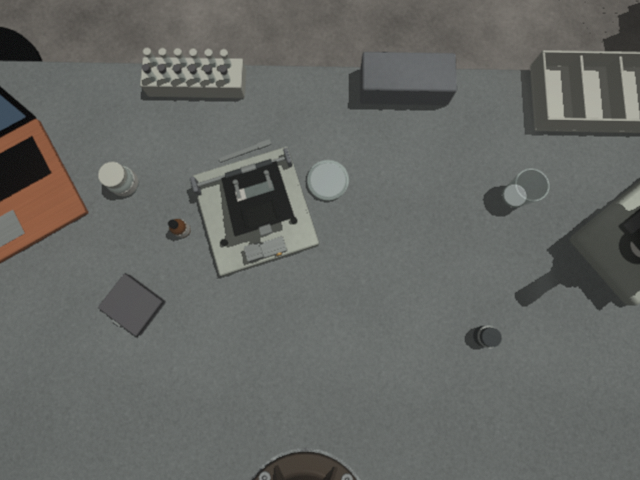

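View pics/side0.png

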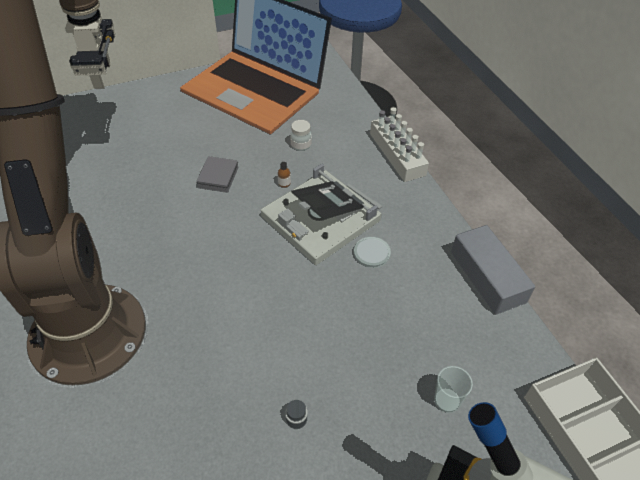

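Run:
```python
from h import *
im=np.load("top0.npz");f=im["frame"][130:290,160:360];cv2.imwrite("pics/topz.png",cv2.resize(f,None,fx=4,fy=3.75,interpolation=cv2.INTER_CUBIC)[:600])
f2=np.load("side0.npz")["frame"][150:280,240:400];cv2.imwrite("pics/sidez.png",cv2.resize(f2,(800,600*650//600-50),interpolation=cv2.INTER_CUBIC))
P=pts(im)
for u,v in[(195,195),(275,245),(245,210),(240,255),(217,272),(317,242),(328,180),(262,185),(265,230)]:print(u,v,P[v,u].round(4))
```

```text
195 195 [0.6383 0.2566 0.0022]
275 245 [0.5254 0.0734 0.047 ]
245 210 [0.5871 0.1301 0.0895]
240 255 [0.506  0.1468 0.0278]
217 272 [0.4723 0.1983 0.0017]
317 242 [ 0.5358 -0.0112  0.0311]
328 180 [ 0.6752 -0.0316  0.0103]
262 185 [0.6425 0.1012 0.0752]
265 230 [0.5438 0.086  0.1133]
```

View pics/topz.png

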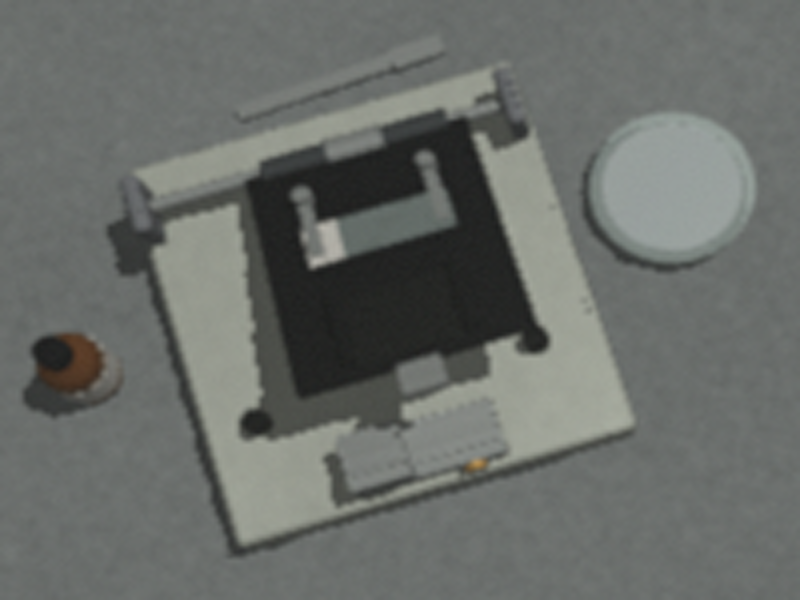

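View pics/sidez.png

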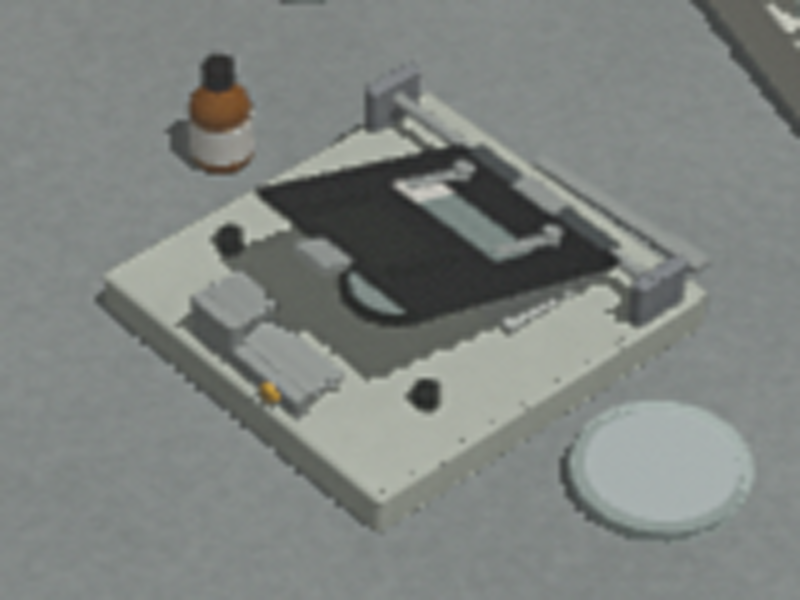

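Run:
```python
from h import *
im=np.load("top0.npz");f=im["frame"];K=im["intrinsics"];R=im["R"];t=im["t"]
P=pts(im)
g=f.astype(int).min(2)
m=(abs(P[...,2]-0.03)<0.006)&(P[...,0]>.44)&(P[...,0]<.75)&(P[...,1]>-.03)&(P[...,1]<.27)
X=P[m];
m2=(g>140)
mm=np.zeros((480,640),bool);mm[130:290,160:300]=m2[130:290,160:300]; mm&=m
print(m.sum(),mm.sum())
for w in(m,mm):
    Q=(P[w][:,:2]*1000).astype(np.float32); r=cv2.minAreaRect(Q);print(r)
```

```text
5676 3009
((594.7615356445312, 145.70326232910156), (225.12423706054688, 265.38336181640625), 19.137142181396484)
((604.5426025390625, 121.93873596191406), (219.38027954101562, 208.94345092773438), 19.01619529724121)
```

```bash
cat >> h.py <<'E'
def ray(im,uv,z):
    K=im["intrinsics"];R=im["R"];t=im["t"];uv=np.atleast_2d(uv).astype(float)
    d=np.c_[(uv-[K[0,2],K[1,2]])/[K[0,0],K[1,1]],np.ones(len(uv))]@R;c=-R.T@t
    return c+d*((z-c[2])/d[:,2])[:,None]
E
python3 - <<'E'
from h import *
im=dict(np.load("top0.npz"));f=im["frame"]
print(f[240,310],f[255,225],f[300,300],f[170,200])
for th in(135,150,165):
    m=(f.min(2)>th).astype(np.uint8);m[:,:190]=0;m[:,320:]=0;m[:130]=0;m[290:]=0
    n,l,s,c=cv2.connectedComponentsWithStats(m)
    k=1+s[1:,4].argmax();print(th,s[k])
    cs,_=cv2.findContours((l==k).astype(np.uint8),cv2.RETR_EXTERNAL,cv2.CHAIN_APPROX_NONE)
    q=np.concatenate(cs)[:,0]; Q=(ray(im,q,.03)[:,:2]*1000).astype(np.float32)
    r=cv2.minAreaRect(Q);print(r,cv2.boxPoints(r).round(1).tolist())
# forceps etc heights
P=pts(im)
for u,v in[(264,228),(265,229),(242,255),(256,252),(265,250),(275,247),(284,243)]:print(u,v,P[v,u].round(4),f[v,u])
E
```

```text
[155 166 161] [147 158 155] [110 112 108] [108 110 107]
135 [ 261  166   57   87 1671]
((603.18701171875, 68.66607666015625), (183.06927490234375, 110.29019165039062), 18.791048049926758) [[498.79998779296875, 91.4000015258789], [534.2999877929688, -13.0], [707.5999755859375, 45.900001525878906], [672.0999755859375, 150.39999389648438]]
150 [288 206  29  45 595]
((564.83056640625, 30.69882583618164), (82.6462631225586, 61.70713424682617), 17.717676162719727) [[516.0999755859375, 47.5], [534.9000244140625, -11.300000190734863], [613.5999755859375, 13.899999618530273], [594.7999877929688, 72.69999694824219]]
165 [241 190   3   5   7]
((639.4829711914062, 149.38157653808594), (8.310544967651367, 2.6523046493530273), 20.706838607788086) [[635.0999755859375, 149.1999969482422], [636.0999755859375, 146.6999969482422], [643.7999877929688, 149.60000610351562], [642.9000244140625, 152.10000610351562]]
264 228 [0.5481 0.0884 0.1107] [114 118 114]
265 229 [0.5459 0.0862 0.1124] [115 118 114]
242 255 [0.5056 0.1419 0.0324] [79 84 83]
256 252 [0.5086 0.1091 0.0606] [125 129 125]
265 250 [0.5152 0.0935 0.0446] [131 135 131]
275 247 [0.5213 0.0732 0.0471] [133 137 134]
284 243 [0.5308 0.0559 0.0408] [121 127 124]
```

Run:
```python
from h import *
im=dict(np.load("top0.npz"));f=im["frame"];b=f.min(2)
for th in(124,130,135):
    m=((b>th)&(f[...,1].astype(int)-f[...,0]>=5)).astype(np.uint8);m[:,:190]=0;m[:,320:]=0;m[:130]=0;m[290:]=0
    # cut petri
    m[150:205,304:]=0
    n,l,s,c=cv2.connectedComponentsWithStats(m)
    keep=np.isin(l,[k for k in range(1,n) if s[k,4]>60])
    v,u=np.nonzero(keep);Q=(ray(im,np.c_[u,v],.03)[:,:2]*1000).astype(np.float32)
    r=cv2.minAreaRect(Q);print(th,r,cv2.boxPoints(r).round(1).tolist())
    cv2.imwrite(f"pics/m{th}.png",cv2.resize(keep[130:290,160:360].astype(np.uint8)*255,None,fx=3,fy=3))
```

```text
124 ((604.7750854492188, 121.79580688476562), (222.1345672607422, 212.0428009033203), 19.082746505737305) [[465.1000061035156, 185.6999969482422], [534.5, -14.699999809265137], [744.4000244140625, 57.900001525878906], [675.0999755859375, 258.29998779296875]]
130 ((604.3134155273438, 121.68186950683594), (220.3727264404297, 210.853271484375), 18.941665649414062) [[465.8999938964844, 185.60000610351562], [534.2999877929688, -13.800000190734863], [742.7999877929688, 57.70000076293945], [674.2999877929688, 257.20001220703125]]
135 ((604.325927734375, 121.786376953125), (220.09884643554688, 209.75668334960938), 19.014972686767578) [[466.1000061035156, 185.10000610351562], [534.5, -13.199999809265137], [742.5, 58.5], [674.2000122070312, 256.79998779296875]]
```

View pics/m130.png

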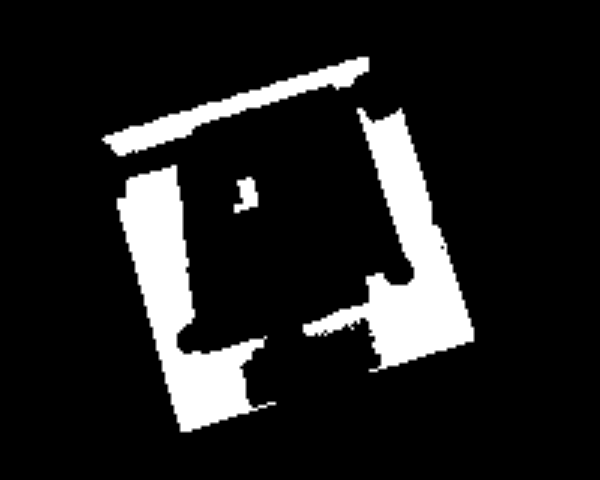

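Run:
```python
from h import *
im=dict(np.load("top0.npz"));f=im["frame"];b=f.max(2)
a=np.radians(19.05);O=np.array([.6047,.1218])
S=lambda W:np.c_[(W[:,:2]-O)@np.array([[np.cos(a),-np.sin(a)],[np.sin(a),np.cos(a)]])*1000,W[:,2]*1000]
# black plate
m=(b<50).astype(np.uint8);n,l,s,c=cv2.connectedComponentsWithStats(m[130:290,180:320])
k=1+s[1:,4].argmax();print(s[k]);
cs,_=cv2.findContours((l==k).astype(np.uint8),0,cv2.CHAIN_APPROX_NONE);q=max(cs,key=len)[:,0]+[180,130]
ap=cv2.approxPolyDP(q[:,None].astype(np.float32),4,True)[:,0];print(ap.tolist())
for z in(.1,.053+.053):
    print(S(ray(im,ap,z)).round(1).tolist())
# tongue & jaws: bright grey patches with depth
P=pts(im)
sub=lambda w:S(P[w])
M=np.zeros((480,640),bool);M[222:236,257:274]=1
g=(f.min(2)>95)&M&(P[...,2]>.1);v,u=np.nonzero(g);W=S(ray(im,np.c_[u,v],.1118));print('tongue',len(u),u.mean(),v.mean(),W.mean(0),W.min(0),W.max(0),sub(g).mean(0))
# depth map of catch in stage frame
ys=range(236,264)
Sg=S(P.reshape(-1,3)).reshape(480,640,3)
sel=(Sg[...,2]>38)&(Sg[...,0]<-70)&(Sg[...,0]>-125)&(abs(Sg[...,1])<60)&(Sg[...,2]<80)
for x in Sg[sel][np.argsort(Sg[sel][:,1])][::8]:print(x.round(0).tolist(),end=' ')
M=Sg[...,2]>1e9
# finger rest ribs pictured: plate depth plane fit
w=np.zeros((480,640),bool);w[130:290,180:320]=(l==k);w=cv2.erode(w.astype(np.uint8),np.ones((5,5)))>0
A=Sg[w];c,_,_,_=np.linalg.lstsq(np.c_[A[:,:2],np.ones(len(A))],A[:,2],rcond=None);print('\nplane',c,'tilt',np.arctan(c[0]), 'z53eq x',(53-c[2])/c[0])
```

```text
[  42   32   75   74 2870]
[[276.0, 162.0], [222.0, 178.0], [235.0, 235.0], [289.0, 217.0], [295.0, 222.0]]
[[57.6, -72.6, 100.0], [58.8, 37.6, 100.0], [-58.1, 44.3, 100.0], [-56.2, -64.3, 100.0], [-69.1, -72.4, 100.0]]
[[55.4, -72.5, 106.0], [56.6, 36.8, 106.0], [-59.4, 43.5, 106.0], [-57.6, -64.3, 106.0], [-70.4, -72.4, 106.0]]
tongue 92 265.54347826086956 229.6304347826087 [-68.58284227 -15.06175297 111.8       ] [-78.62327613 -25.35615909 111.8       ] [-60.41156945  -3.80755296 111.8       ] [-68.64493192 -15.08459582 112.12040096]
[-95.0, -40.0, 44.0] [-77.0, -39.0, 47.0] [-94.0, -38.0, 44.0] [-98.0, -37.0, 45.0] [-80.0, -36.0, 45.0] [-91.0, -35.0, 47.0] [-79.0, -34.0, 43.0] [-84.0, -32.0, 45.0] [-94.0, -31.0, 45.0] [-105.0, -30.0, 45.0] [-87.0, -29.0, 46.0] [-91.0, -28.0, 46.0] [-80.0, -27.0, 46.0] [-84.0, -26.0, 47.0] [-107.0, -25.0, 46.0] [-90.0, -24.0, 45.0] [-79.0, -23.0, 45.0] [-89.0, -22.0, 44.0] [-106.0, -21.0, 45.0] [-95.0, -20.0, 45.0] [-112.0, -20.0, 44.0] [-95.0, -19.0, 47.0] [-83.0, -18.0, 46.0] [-100.0, -17.0, 46.0] [-83.0, -16.0, 45.0] [-93.0, -15.0, 46.0] [-104.
[... 559 characters left out ...]
86.0, 13.0, 56.0] [-99.0, 14.0, 63.0] [-82.0, 15.0, 62.0] [-83.0, 16.0, 59.0] [-108.0, 17.0, 60.0] [-104.0, 18.0, 61.0] [-87.0, 19.0, 61.0] [-82.0, 20.0, 61.0] [-86.0, 21.0, 62.0] [-96.0, 22.0, 61.0] [-85.0, 23.0, 60.0] [-96.0, 24.0, 60.0] [-85.0, 24.0, 63.0] [-95.0, 25.0, 62.0] [-85.0, 26.0, 63.0] [-86.0, 27.0, 61.0] [-108.0, 28.0, 55.0] [-85.0, 29.0, 60.0] [-84.0, 30.0, 65.0] [-100.0, 31.0, 62.0] [-108.0, 32.0, 46.0] [-84.0, 33.0, 60.0] [-80.0, 34.0, 60.0] [-98.0, 35.0, 61.0] [-88.0, 36.0, 62.0] [-98.0, 36.0, 63.0] [-100.0, 37.0, 60.0] [-108.0, 38.0, 45.0] [-78.0, 39.0, 62.0] [-82.0, 40.0, 60.0] 
plane [-0.98380894 -0.14992156 81.13034351] tilt -0.7772367412645214 z53eq x 28.59329937942878
```

```bash
cat >> h.py <<'E'
A=np.radians(19.05);O=np.array([.6047,.1218])
RS=np.array([[np.cos(A),-np.sin(A)],[np.sin(A),np.cos(A)]])
def st(X): X=np.asarray(X);return np.r_[RS.T@(X[:2]-O)*1000,X[2]*1000]
def show():
    s=arm.observe();R=Ro.from_rotvec(s["ee_rot"]).as_matrix()
    print("t",round(float(s["clock"]),2),"stage xyz mm",st(s["position"]).round(1),"F stage",np.r_[RS.T@s["force"][:2],s["force"][2]].round(2),"w",round(float(s["width"]),3),"tooly ang",np.degrees(np.arctan2(R[1,1],R[0,1])).round(2),"toolz",R[:,2].round(3))
    return s,R
def goto(x,y,z):
    s,R=show();W=np.r_[O+RS@[x/1000,y/1000],z/1000];print("slide",(R.T@(W-s["position"])*1000).round(1))
E
python3 -c "
from h import *
goto(-34,-15,180)"
```

```text
t 0.1 stage xyz mm [-238.7  583.4  226. ] F stage [ 0.71 -1.02 -0.66] w 1.003 tooly ang 72.42 toolz [-0.    -0.001 -1.   ]
slide [-521.3 -358.    46.6]
```

Call:
jog_arm([
  {"slide": [-20,-14,0],"roll": 0,"gripper": 0},
  {"slide": [-50,-34,0],"roll": 0,"gripper": 0},
  {"slide": [-80,-55,0],"roll": 0,"gripper": 0},
  {"slide": [-110,-75,0],"roll": 0,"gripper": 0},
  {"slide": [-140,-96,0],"roll": 0,"gripper": 0},
  {"slide": [-170,-117,0],"roll": 0,"gripper": 0},
  {"slide": [-200,-137,0],"roll": 0,"gripper": 0},
  {"slide": [-230,-158,0],"roll": 0,"gripper": 0},
  {"slide": [-255,-175,0],"roll": 0,"gripper": 0},
  {"slide": [-260,-179,0],"roll": 0,"gripper": 0},
], newtons=20)

```text
clock: 0.93
position: [0.3862, 0.3413, 0.2267]
ee_rot: [0.491, 3.101, -0.003]
force: [0.1, 0.3, 0.3]
width: 0.328
```

```bash
python3 -c "
from h import *
goto(-34,-15,200)"
```

```text
t 0.93 stage xyz mm [-134.9  278.8  226.7] F stage [0.22 0.24 0.29] w 0.328 tooly ang 72.01 toolz [ 0.001 -0.002 -1.   ]
slide [-257.4 -173.7   27.5]
```

Call:
jog_arm([
  {"slide": [-20,-14,0],"roll": -0.07,"gripper": 0},
  {"slide": [-50,-34,0],"roll": -0.16,"gripper": 0},
  {"slide": [-80,-54,0],"roll": -0.25,"gripper": 0},
  {"slide": [-110,-74,0],"roll": -0.34,"gripper": 0},
  {"slide": [-140,-95,0],"roll": -0.43,"gripper": 0},
  {"slide": [-170,-115,0],"roll": -0.52,"gripper": 0},
  {"slide": [-200,-135,0],"roll": -0.6,"gripper": 0},
  {"slide": [-230,-155,5],"roll": -0.64,"gripper": 0},
  {"slide": [-255,-172,15],"roll": -0.64,"gripper": 0},
  {"slide": [-257,-174,25],"roll": -0.64,"gripper": 0},
])

```text
clock: 1.77
position: [0.5783, 0.0968, 0.2014]
ee_rot: [-0.509, 3.098, -0.005]
force: [-0.0, -0.2, 0.5]
width: 0.004
```

```bash
python3 -c "
from h import *
goto(-34,-15,130)
im=arm.get_image('wrist');cv2.imwrite('pics/w1.png',im['frame']);np.savez('w1.npz',**im);print(im['hand_eye'].round(3))
im=arm.get_image('side');cv2.imwrite('pics/s1.png',cv2.resize(im['frame'][80:280,200:460],None,fx=3,fy=3))
"
```

```text
t 1.77 stage xyz mm [-33.1 -15.  201.4] F stage [-0.09 -0.22  0.54] w 0.004 tooly ang 108.68 toolz [ 0.002 -0.003 -1.   ]
slide [ 1.   0.3 71.4]
[[-0.001 -0.961 -0.278  0.075]
 [ 1.    -0.001 -0.001 -0.   ]
 [ 0.    -0.278  0.961 -0.157]
 [ 0.     0.     0.     1.   ]]
```

View pics/w1.png

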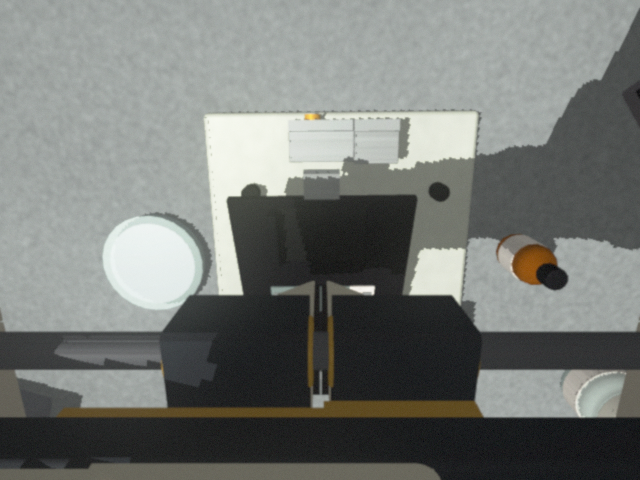

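View pics/s1.png

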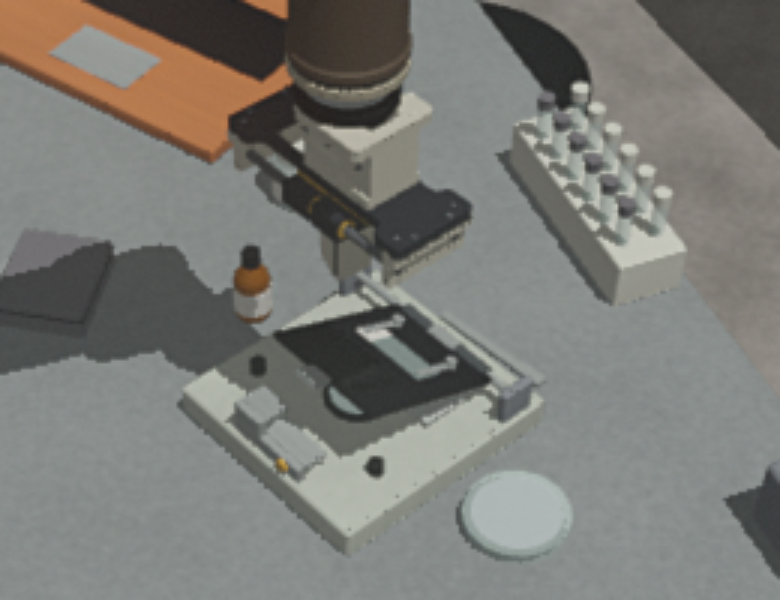

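```bash
python3 -c "
from h import *
im=np.load('w1.npz');f=im['frame'][160:320,200:450]
g=np.clip((f.astype(float))**.5*22,0,255).astype(np.uint8);g=np.clip((f.astype(float)-5)*6,0,255).astype(np.uint8)
cv2.imwrite('pics/w1z.png',cv2.resize(g,None,fx=3.2,fy=3.2,interpolation=cv2.INTER_CUBIC))
"
```

```text
(no output)
```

View pics/w1z.png

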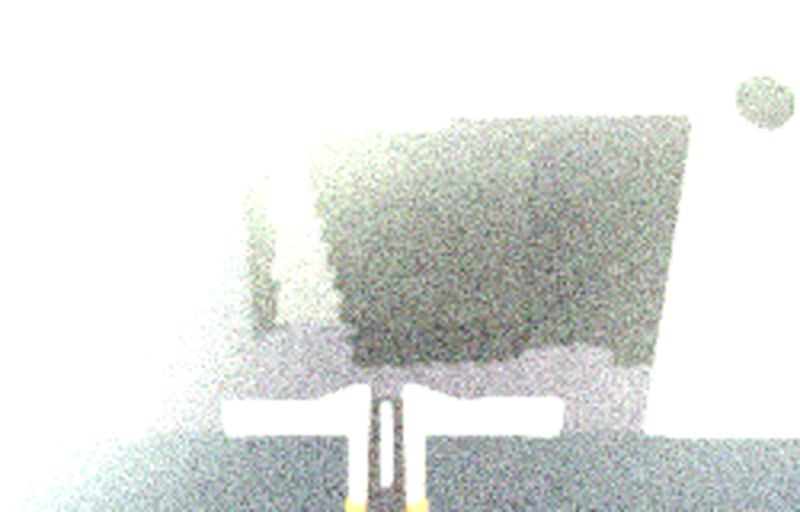

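Call:
jog_arm([
  {"slide": [0,0,12],"roll": 0,"gripper": 0},
  {"slide": [0,0,27],"roll": 0,"gripper": 0},
  {"slide": [0,0,45],"roll": 0,"gripper": 0},
  {"slide": [0,0,62],"roll": 0,"gripper": 0},
  {"slide": [0,0,75],"roll": 0,"gripper": 0},
  {"slide": [0,0,83],"roll": 0,"gripper": 0},
  {"slide": [0,0,88],"roll": 0,"gripper": 0},
  {"slide": [0,0,90],"roll": 0,"gripper": 0},
  {"slide": [0,0,90],"roll": 0,"gripper": 0},
  {"slide": [0,0,90],"roll": 0,"gripper": 0},
])

```text
clock: 2.7
position: [0.5753, 0.1036, 0.1125]
ee_rot: [-0.521, 3.097, 0.0]
force: [-0.1, -0.1, 1.0]
width: 0.004
```

```bash
python3 -c "
from h import *
show()
im=arm.get_image('wrist');cv2.imwrite('pics/w2.png',np.clip(im['frame'].astype(float)**.6*9,0,255).astype(np.uint8))
im=arm.get_image('side');cv2.imwrite('pics/s2.png',cv2.resize(im['frame'][120:280,230:410],None,fx=4,fy=3.75))
"
```

```text
t 2.7 stage xyz mm [-33.7  -7.6 112.5] F stage [-0.14 -0.06  1.  ] w 0.004 tooly ang 109.11 toolz [ 0.001  0.    -1.   ]
```

View pics/w2.png

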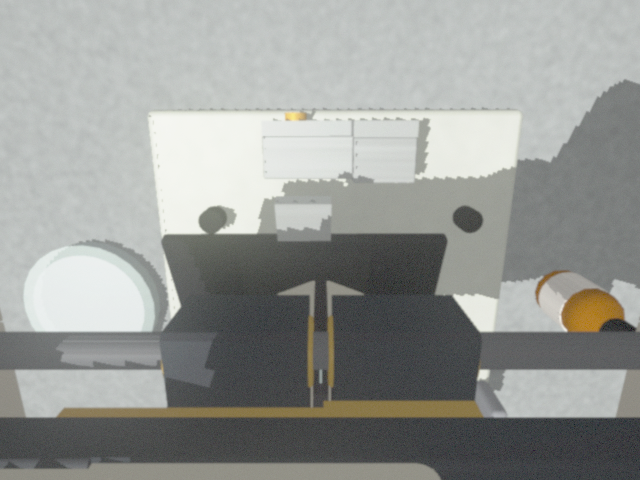

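View pics/s2.png

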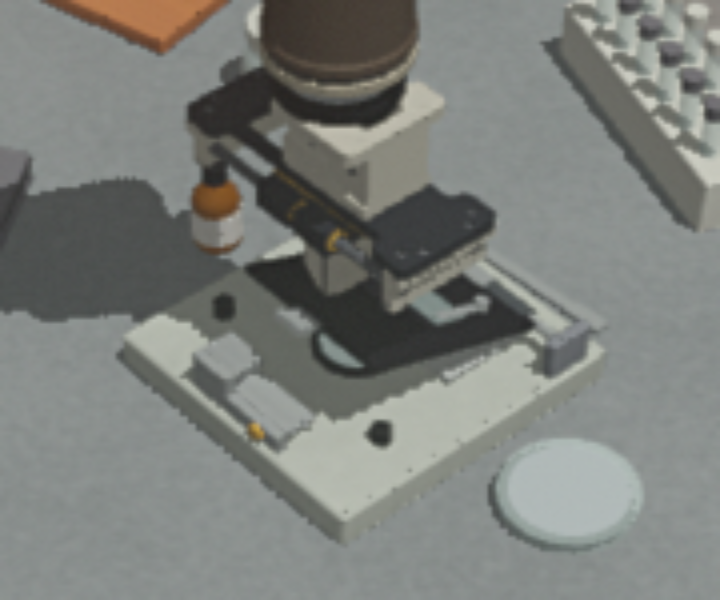

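Call:
jog_arm([
  {"slide": [0,-3,0],"roll": 0,"gripper": 0},
  {"slide": [0,-6,0],"roll": 0,"gripper": 0},
  {"slide": [0,-7.5,0],"roll": 0,"gripper": 0},
  {"slide": [0,-7.5,0],"roll": 0,"gripper": 0},
  {"slide": [0,-7.5,0],"roll": 0,"gripper": 0},
  {"slide": [0,-7.5,2],"roll": 0,"gripper": 0},
  {"slide": [0,-7.5,4],"roll": 0,"gripper": 0},
  {"slide": [0,-7.5,6],"roll": 0,"gripper": 0},
  {"slide": [0,-7.5,7],"roll": 0,"gripper": 0},
  {"slide": [0,-7.5,7],"roll": 0,"gripper": 0},
])

```text
clock: 3.63
position: [0.5772, 0.0961, 0.1043]
ee_rot: [0.521, -3.097, -0.0]
force: [0.0, -0.8, -0.1]
width: 0.005
```

```bash
python3 -c "
from h import *
show()"
```

```text
t 3.63 stage xyz mm [-34.4 -15.3 104.3] F stage [-0.2  -0.73 -0.07] w 0.005 tooly ang 109.1 toolz [-0.001 -0.    -1.   ]
```

Call:
jog_arm([
  {"slide": [0,0,1.5],"roll": 0,"gripper": 0},
  {"slide": [0.5,0,3],"roll": 0,"gripper": 0},
  {"slide": [1,0,4.5],"roll": 0,"gripper": 0},
  {"slide": [1.5,0,6],"roll": 0,"gripper": 0},
  {"slide": [2,0,7.5],"roll": 0,"gripper": 0},
  {"slide": [2.5,0,9],"roll": 0,"gripper": 0},
  {"slide": [3,0,10.5],"roll": 0,"gripper": 0},
  {"slide": [3.5,0,12],"roll": 0,"gripper": 0},
  {"slide": [3.5,0,12],"roll": 0,"gripper": 0},
  {"slide": [3.5,0,12],"roll": 0,"gripper": 0},
])

```text
clock: 4.47
position: [0.5744, 0.095, 0.0934]
ee_rot: [-0.521, 3.097, 0.0]
force: [-1.6, -0.9, 8.7]
width: 0.003
```

```bash
python3 -c "
from h import *
show()"
```

```text
t 4.47 stage xyz mm [-37.4 -15.5  93.4] F stage [-1.83 -0.35  8.7 ] w 0.003 tooly ang 109.08 toolz [ 0.001  0.    -1.   ]
```

Call:
jog_arm([
  {"slide": [0.5,0,1.5],"roll": 0,"gripper": 0},
  {"slide": [1,0,3.5],"roll": 0,"gripper": 0},
  {"slide": [1.5,0,5.5],"roll": 0,"gripper": 0},
  {"slide": [2,0,7.5],"roll": 0,"gripper": 0},
  {"slide": [2.5,0,9.5],"roll": 0,"gripper": 0},
  {"slide": [3,0,11.5],"roll": 0,"gripper": 0},
  {"slide": [3.5,0,13.5],"roll": 0,"gripper": 0},
  {"slide": [4,0,15],"roll": 0,"gripper": 0},
  {"slide": [4,0,16],"roll": 0,"gripper": 0},
  {"slide": [4,0,16],"roll": 0,"gripper": 0},
])

```text
clock: 5.3
position: [0.5701, 0.0935, 0.0772]
ee_rot: [0.521, -3.098, -0.0]
force: [-2.9, -0.5, 8.8]
width: 0.003
```

```bash
python3 -c "
from h import *
show()"
```

```text
t 5.3 stage xyz mm [-41.9 -15.5  77.2] F stage [-2.91  0.44  8.83] w 0.003 tooly ang 109.08 toolz [-0.  0. -1.]
```

Call:
jog_arm([
  {"slide": [0.3,0,1.5],"roll": 0,"gripper": 0},
  {"slide": [0.6,0,3],"roll": 0,"gripper": 0},
  {"slide": [0.9,0,4.5],"roll": 0,"gripper": 0},
  {"slide": [1.2,0,6],"roll": 0,"gripper": 0},
  {"slide": [1.5,0,7.5],"roll": 0,"gripper": 0},
  {"slide": [1.8,0,9],"roll": 0,"gripper": 0},
  {"slide": [2.1,0,10.5],"roll": 0,"gripper": 0},
  {"slide": [2.4,0,12],"roll": 0,"gripper": 0},
  {"slide": [2.5,0,13],"roll": 0,"gripper": 0},
  {"slide": [2.5,0,13],"roll": 0,"gripper": 0},
])

```text
clock: 6.13
position: [0.568, 0.0928, 0.0644]
ee_rot: [-0.521, 3.098, 0.0]
force: [-2.8, -1.2, 9.8]
width: 0.005
```

```bash
python3 -c "
from h import *
show()"
```

```text
t 6.13 stage xyz mm [-44.2 -15.5  64.4] F stage [-3.05 -0.2   9.77] w 0.005 tooly ang 109.08 toolz [ 0.  0. -1.]
```

Call:
jog_arm([
  {"slide": [0.1,0,0.8],"roll": 0,"gripper": 0},
  {"slide": [0.2,0,1.6],"roll": 0,"gripper": 0},
  {"slide": [0.3,0,2.4],"roll": 0,"gripper": 0},
  {"slide": [0.4,0,3.2],"roll": 0,"gripper": 0},
  {"slide": [0.5,0,4],"roll": 0,"gripper": 0},
  {"slide": [0.6,0,4.8],"roll": 0,"gripper": 0},
  {"slide": [0.7,0,5.6],"roll": 0,"gripper": 0},
  {"slide": [0.8,0,6.4],"roll": 0,"gripper": 0},
  {"slide": [0.8,0,7],"roll": 0,"gripper": 0},
  {"slide": [0.8,0,7],"roll": 0,"gripper": 0},
])

```text
clock: 6.97
position: [0.5675, 0.0926, 0.0575]
ee_rot: [-0.521, 3.097, 0.0]
force: [-3.3, -1.6, 10.1]
width: 0.003
```

```bash
python3 -c "
from h import *
show()"
```

```text
t 6.97 stage xyz mm [-44.7 -15.4  57.5] F stage [-3.69 -0.46 10.11] w 0.003 tooly ang 109.08 toolz [ 0.001  0.    -1.   ]
```

Call:
jog_arm([
  {"slide": [0,0,0.3],"roll": 0,"gripper": 0},
  {"slide": [0,0,0.6],"roll": 0,"gripper": 0},
  {"slide": [0,0,0.9],"roll": 0,"gripper": 0},
  {"slide": [0,0,1.2],"roll": 0,"gripper": 0},
  {"slide": [0,0,1.5],"roll": 0,"gripper": 0},
  {"slide": [0,0,1.8],"roll": 0,"gripper": 0},
  {"slide": [0,0,2],"roll": 0,"gripper": 0},
  {"slide": [0,0,2],"roll": 0,"gripper": 0},
  {"slide": [0,0,2],"roll": 0,"gripper": 0},
  {"slide": [0,0,2],"roll": 0,"gripper": 0},
])

```text
clock: 7.8
position: [0.5674, 0.0925, 0.0556]
ee_rot: [-0.521, 3.098, 0.0]
force: [-2.9, 0.7, 10.5]
width: 0.008
```

```bash
python3 -c "
from h import *
show()"
```

```text
t 7.8 stage xyz mm [-44.8 -15.5  55.6] F stage [-2.48  1.56 10.47] w 0.008 tooly ang 109.08 toolz [ 0.001  0.    -1.   ]
```

Call:
jog_arm([
  {"slide": [0,0,0.2],"roll": 0,"gripper": 0},
  {"slide": [0,0,0.4],"roll": 0,"gripper": 0},
  {"slide": [0,0,0.6],"roll": 0,"gripper": 0},
  {"slide": [0,0,0.8],"roll": 0,"gripper": 0},
  {"slide": [0,0,1],"roll": 0,"gripper": 0},
  {"slide": [0,0,1],"roll": 0,"gripper": 0},
  {"slide": [0,0,1],"roll": 0,"gripper": 0},
  {"slide": [0,0,1],"roll": 0,"gripper": 0},
  {"slide": [0,0,1],"roll": 0,"gripper": 0},
  {"slide": [0,0,1],"roll": 0,"gripper": 0},
])

```text
clock: 8.63
position: [0.5673, 0.0925, 0.0546]
ee_rot: [-0.521, 3.098, 0.0]
force: [-3.9, -1.1, 11.0]
width: 0.003
```

```bash
python3 -c "
from h import *
show()"
```

```text
t 8.63 stage xyz mm [-44.9 -15.5  54.6] F stage [-4.    0.24 11.03] w 0.003 tooly ang 109.08 toolz [ 0.  0. -1.]
```

Call:
jog_arm([
  {"slide": [0,0,0.2],"roll": 0,"gripper": 0},
  {"slide": [0,0,0.4],"roll": 0,"gripper": 0},
  {"slide": [0,0,0.6],"roll": 0,"gripper": 0},
  {"slide": [0,0,0.8],"roll": 0,"gripper": 0},
  {"slide": [0,0,1],"roll": 0,"gripper": 0},
  {"slide": [0,0,1],"roll": 0,"gripper": 0},
  {"slide": [0,0,1],"roll": 0,"gripper": 0},
  {"slide": [0,0,1],"roll": 0,"gripper": 0},
  {"slide": [0,0,1],"roll": 0,"gripper": 0},
  {"slide": [0,0,1],"roll": 0,"gripper": 0},
])

```text
clock: 9.47
position: [0.5673, 0.0925, 0.0536]
ee_rot: [-0.521, 3.098, 0.0]
force: [-4.3, -0.5, 12.5]
width: 0.007
```

Call:
jog_arm([
  {"slide": [0,0,0.1],"roll": 0,"gripper": 0},
  {"slide": [0,0,0.2],"roll": 0,"gripper": 0},
  {"slide": [0,0,0.3],"roll": 0,"gripper": 0},
  {"slide": [0,0,0.4],"roll": 0,"gripper": 0},
  {"slide": [0,0,0.5],"roll": 0,"gripper": 0},
  {"slide": [0,0,0.6],"roll": 0,"gripper": 0},
  {"slide": [0,0,0.7],"roll": 0,"gripper": 0},
  {"slide": [0,0,0.7],"roll": 0,"gripper": 0},
  {"slide": [0,0,0.7],"roll": 0,"gripper": 0},
  {"slide": [0,0,0.7],"roll": 0,"gripper": 0},
])

```text
clock: 10.3
position: [0.5673, 0.0925, 0.0529]
ee_rot: [-0.521, 3.098, 0.0]
force: [-3.6, -1.4, 12.3]
width: 0.002
```

```bash
python3 -c "
from h import *
show();show()
im=arm.get_image('wrist');cv2.imwrite('pics/w3.png',np.clip(im['frame'].astype(float)**.6*9,0,255).astype(np.uint8))
show()"
```

```text
t 10.3 stage xyz mm [-44.9 -15.5  52.9] F stage [-3.84 -0.16 12.31] w 0.002 tooly ang 109.08 toolz [ 0.  0. -1.]
t 10.3 stage xyz mm [-44.9 -15.5  52.9] F stage [-3.84 -0.16 12.31] w 0.002 tooly ang 109.08 toolz [ 0.  0. -1.]
t 10.35 stage xyz mm [-45.  -15.4  52.9] F stage [-3.85  0.81 11.9 ] w 0.008 tooly ang 109.08 toolz [ 0.  0. -1.]
```

View pics/w3.png

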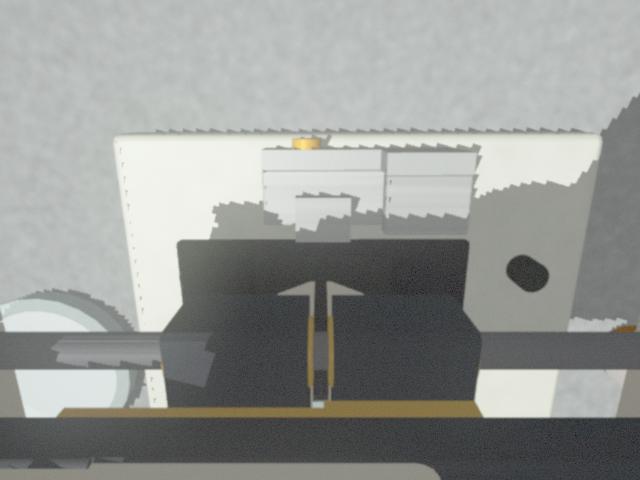

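Call:
jog_arm([
  {"slide": [0,0,0.1],"roll": 0,"gripper": 0},
  {"slide": [0,0,0.2],"roll": 0,"gripper": 0},
  {"slide": [0,0,0.3],"roll": 0,"gripper": 0},
  {"slide": [0,0,0.4],"roll": 0,"gripper": 0},
  {"slide": [0,0,0.5],"roll": 0,"gripper": 0},
  {"slide": [0,0,0.6],"roll": 0,"gripper": 0},
  {"slide": [0,0,0.7],"roll": 0,"gripper": 0},
  {"slide": [0,0,0.7],"roll": 0,"gripper": 0},
  {"slide": [0,0,0.7],"roll": 0,"gripper": 0},
  {"slide": [0,0,0.7],"roll": 0,"gripper": 0},
])

```text
clock: 11.18
position: [0.5673, 0.0925, 0.0522]
ee_rot: [-0.521, 3.098, 0.0]
force: [-4.3, -0.7, 11.8]
width: 0.005
```

Call:
jog_arm([
  {"slide": [0,0,0.1],"roll": 0,"gripper": 0},
  {"slide": [0,0,0.2],"roll": 0,"gripper": 0},
  {"slide": [0,0,0.3],"roll": 0,"gripper": 0},
  {"slide": [0,0,0.4],"roll": 0,"gripper": 0},
  {"slide": [0,0,0.5],"roll": 0,"gripper": 0},
  {"slide": [0,0,0.6],"roll": 0,"gripper": 0},
  {"slide": [0,0,0.7],"roll": 0,"gripper": 0},
  {"slide": [0,0,0.7],"roll": 0,"gripper": 0},
  {"slide": [0,0,0.7],"roll": 0,"gripper": 0},
  {"slide": [0,0,0.7],"roll": 0,"gripper": 0},
])

```text
clock: 12.02
position: [0.5673, 0.0925, 0.0519]
ee_rot: [-0.521, 3.098, 0.0]
force: [-6.7, -0.9, 17.2]
width: 0.0
```

Call:
jog_arm([
  {"slide": [0.3,0,-0.1],"roll": 0,"gripper": 0},
  {"slide": [0.5,0,-0.1],"roll": 0,"gripper": 0},
  {"slide": [0.5,0.5,-0.1],"roll": 0,"gripper": 0},
  {"slide": [0.5,1,-0.1],"roll": 0,"gripper": 0},
  {"slide": [0.5,2,-0.1],"roll": 0,"gripper": 0},
  {"slide": [0.5,3,-0.1],"roll": 0,"gripper": 0},
  {"slide": [0.5,4,-0.1],"roll": 0,"gripper": 0},
  {"slide": [0.5,5,-0.1],"roll": 0,"gripper": 0},
  {"slide": [0.5,6,-0.1],"roll": 0,"gripper": 0},
  {"slide": [0.5,6,-0.1],"roll": 0,"gripper": 0},
])

```text
clock: 12.85
position: [0.5656, 0.0974, 0.052]
ee_rot: [-0.52, 3.097, -0.001]
force: [-3.1, -3.1, 13.6]
width: 0.004
```

```bash
python3 -c "
from h import *
show()
im=arm.get_image('wrist');cv2.imwrite('pics/w4.png',np.clip(im['frame'].astype(float)**.6*9,0,255).astype(np.uint8))
show()"
```

```text
t 12.85 stage xyz mm [-45.  -10.3  52. ] F stage [-3.98 -1.88 13.6 ] w 0.004 tooly ang 109.05 toolz [ 0.002 -0.    -1.   ]
t 12.9 stage xyz mm [-45.  -10.3  52. ] F stage [-5.21 -1.94 14.2 ] w 0.004 tooly ang 109.05 toolz [ 0.002 -0.    -1.   ]
```

View pics/w4.png

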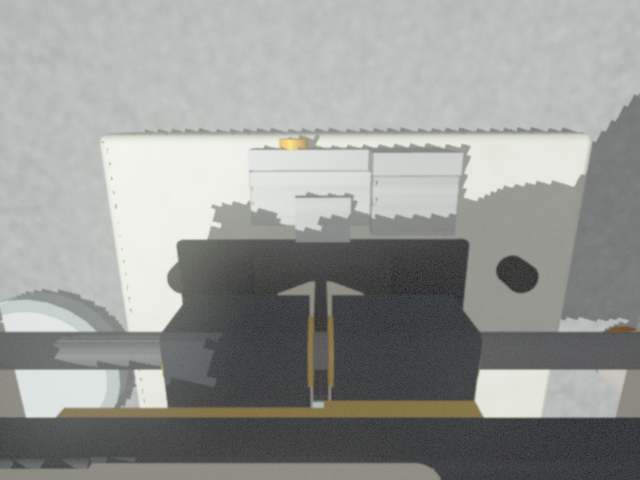

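Call:
jog_arm([
  {"slide": [0,0.5,0.1],"roll": 0,"gripper": 0},
  {"slide": [0,1.5,0.15],"roll": 0,"gripper": 0},
  {"slide": [0,2.5,0.15],"roll": 0,"gripper": 0},
  {"slide": [0,3.5,0.15],"roll": 0,"gripper": 0},
  {"slide": [0,4.5,0.15],"roll": 0,"gripper": 0},
  {"slide": [0,5.5,0.15],"roll": 0,"gripper": 0},
  {"slide": [0,6.5,0.15],"roll": 0,"gripper": 0},
  {"slide": [0,7.5,0.15],"roll": 0,"gripper": 0},
  {"slide": [0,8.5,0.15],"roll": 0,"gripper": 0},
  {"slide": [0,9.5,0.15],"roll": 0,"gripper": 0},
])

```text
clock: 13.73
position: [0.5626, 0.1058, 0.052]
ee_rot: [-0.519, 3.097, -0.001]
force: [-3.5, -4.2, 14.7]
width: 0.003
```

```bash
python3 -c "
from h import *
show()
im=arm.get_image('wrist');cv2.imwrite('pics/w5.png',np.clip(im['frame'].astype(float)**.6*9,0,255).astype(np.uint8))
show()"
```

```text
t 13.73 stage xyz mm [-45.   -1.4  52. ] F stage [-4.69 -2.78 14.68] w 0.003 tooly ang 109.02 toolz [ 0.002 -0.001 -1.   ]
t 13.78 stage xyz mm [-45.  -1.  52.] F stage [-4.08 -2.65 15.75] w 0.006 tooly ang 109.03 toolz [ 0.002 -0.    -1.   ]
```

View pics/w5.png

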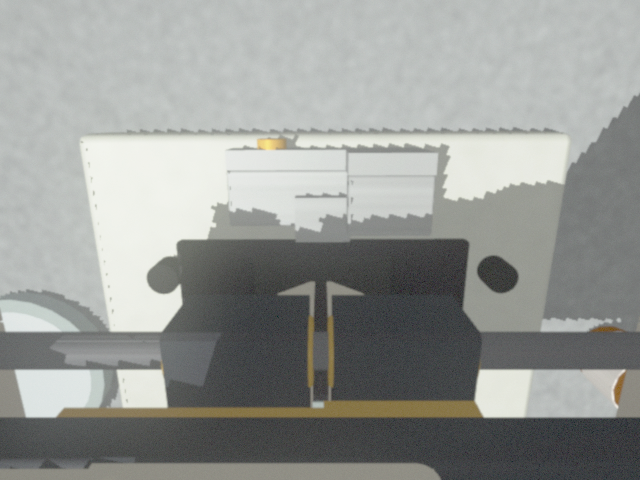

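Call:
jog_arm([
  {"slide": [0,0.5,0.05],"roll": 0,"gripper": 0},
  {"slide": [0,1.5,0.05],"roll": 0,"gripper": 0},
  {"slide": [0,2.5,0.05],"roll": 0,"gripper": 0},
  {"slide": [0,3.5,0.05],"roll": 0,"gripper": 0},
  {"slide": [0,4.5,0.05],"roll": 0,"gripper": 0},
  {"slide": [0,5.5,0.05],"roll": 0,"gripper": 0},
  {"slide": [0,6.5,0.05],"roll": 0,"gripper": 0},
  {"slide": [0,7.5,0.05],"roll": 0,"gripper": 0},
  {"slide": [0,8,0.05],"roll": 0,"gripper": 0},
  {"slide": [0,8,0.05],"roll": 0,"gripper": 0},
])

```text
clock: 14.62
position: [0.5599, 0.1134, 0.0519]
ee_rot: [-0.519, 3.097, -0.001]
force: [-2.8, -4.2, 16.4]
width: 0.003
```

```bash
python3 -c "
from h import *
show()
im=arm.get_image('wrist');cv2.imwrite('pics/w6.png',np.clip(im['frame'].astype(float)**.6*9,0,255).astype(np.uint8))
show()"
```

```text
t 14.62 stage xyz mm [-45.    6.7  51.9] F stage [-4.06 -3.04 16.44] w 0.003 tooly ang 109.03 toolz [ 0.002 -0.001 -1.   ]
t 14.67 stage xyz mm [-45.    6.7  51.9] F stage [-4.83 -2.92 16.35] w 0.008 tooly ang 109.03 toolz [ 0.002 -0.001 -1.   ]
```

View pics/w6.png

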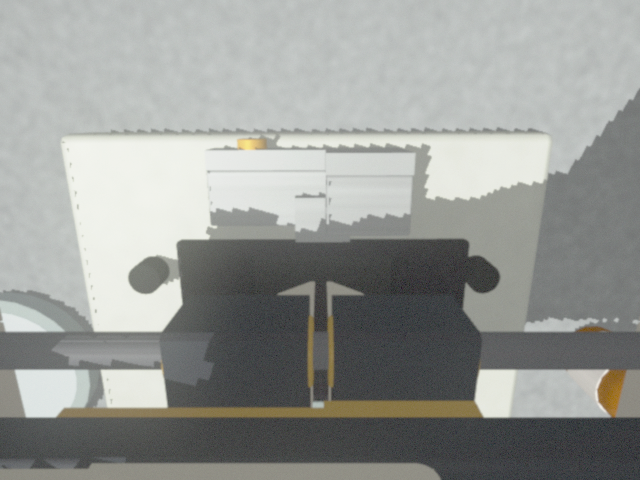

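Call:
jog_arm([
  {"slide": [0,1,0],"roll": 0,"gripper": 0},
  {"slide": [0,2,0],"roll": 0,"gripper": 0},
  {"slide": [0,3.5,0],"roll": 0,"gripper": 0},
  {"slide": [0,5,0],"roll": 0,"gripper": 0},
  {"slide": [0,6.5,0],"roll": 0,"gripper": 0},
  {"slide": [0,8,0],"roll": 0,"gripper": 0},
  {"slide": [0,9,0],"roll": 0,"gripper": 0},
  {"slide": [0,10,0],"roll": 0,"gripper": 0},
  {"slide": [0,11,0],"roll": 0,"gripper": 0},
  {"slide": [0,12,0],"roll": 0,"gripper": 0},
])

```text
clock: 15.5
position: [0.5561, 0.1246, 0.0519]
ee_rot: [-0.519, 3.097, -0.002]
force: [-3.2, -4.8, 17.6]
width: 0.004
```

```bash
python3 -c "
from h import *
show()"
```

```text
t 15.5 stage xyz mm [-45.1  18.6  51.9] F stage [-4.65 -3.52 17.58] w 0.004 tooly ang 109.01 toolz [ 0.002 -0.001 -1.   ]
```

Call:
jog_arm([
  {"slide": [0,0.5,-0.1],"roll": 0,"gripper": 0},
  {"slide": [0,1,-0.1],"roll": 0,"gripper": 0},
  {"slide": [0,1.5,-0.1],"roll": 0,"gripper": 0},
  {"slide": [0,2,-0.1],"roll": 0,"gripper": 0},
  {"slide": [0,2.5,-0.1],"roll": 0,"gripper": 0},
  {"slide": [0,3,-0.1],"roll": 0,"gripper": 0},
  {"slide": [0,3.5,-0.1],"roll": 0,"gripper": 0},
  {"slide": [0,4,-0.1],"roll": 0,"gripper": 0},
  {"slide": [0,4,-0.1],"roll": 0,"gripper": 0},
  {"slide": [0,4,-0.1],"roll": 0,"gripper": 0},
])

```text
clock: 16.33
position: [0.5547, 0.1287, 0.0519]
ee_rot: [-0.519, 3.097, -0.001]
force: [-3.4, -3.7, 15.4]
width: 0.006
```

```bash
python3 -c "
from h import *
show()
im=arm.get_image('wrist');cv2.imwrite('pics/w7.png',np.clip(im['frame'].astype(float)**.6*9,0,255).astype(np.uint8))
show()"
```

```text
t 16.33 stage xyz mm [-45.1  22.8  51.9] F stage [-4.45 -2.4  15.38] w 0.006 tooly ang 109.03 toolz [ 0.002 -0.    -1.   ]
t 16.38 stage xyz mm [-45.1  22.9  51.9] F stage [-4.57 -2.95 15.46] w 0.002 tooly ang 109.03 toolz [ 0.002 -0.    -1.   ]
```

View pics/w7.png

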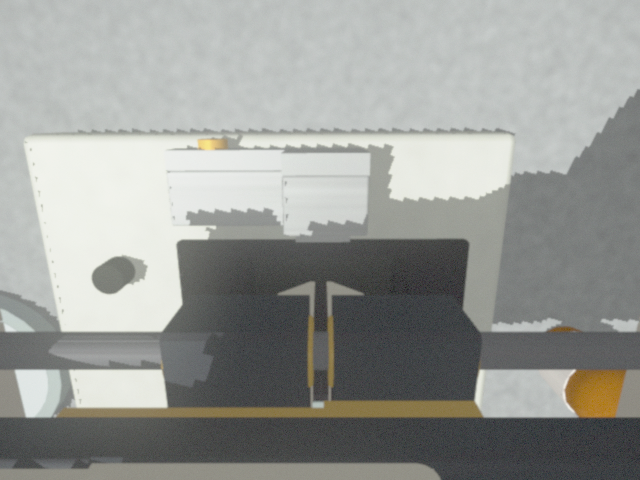

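Call:
jog_arm([
  {"slide": [0,0.2,0],"roll": 0,"gripper": 0},
  {"slide": [0,0.4,0],"roll": 0,"gripper": 0},
  {"slide": [0,0.6,0],"roll": 0,"gripper": 0},
  {"slide": [0,0.8,0],"roll": 0,"gripper": 0},
  {"slide": [0,1,0],"roll": 0,"gripper": 0},
  {"slide": [0,1.2,0],"roll": 0,"gripper": 0},
  {"slide": [0,1.4,0],"roll": 0,"gripper": 0},
  {"slide": [0,1.5,0],"roll": 0,"gripper": 0},
  {"slide": [0,1.5,0],"roll": 0,"gripper": 0},
  {"slide": [0,1.5,0],"roll": 0,"gripper": 0},
])

```text
clock: 17.22
position: [0.5543, 0.1297, 0.052]
ee_rot: [-0.518, 3.097, -0.002]
force: [-2.8, -4.7, 15.0]
width: 0.006
```

```bash
python3 -c "
from h import *
show()"
```

```text
t 17.22 stage xyz mm [-45.1  23.9  52. ] F stage [-4.19 -3.5  15.05] w 0.006 tooly ang 109.01 toolz [ 0.002 -0.001 -1.   ]
```

Call:
jog_arm([
  {"slide": [0,0.2,0],"roll": 0,"gripper": 0},
  {"slide": [0,0.4,0],"roll": 0,"gripper": 0},
  {"slide": [0,0.6,0],"roll": 0,"gripper": 0},
  {"slide": [0,0.8,0],"roll": 0,"gripper": 0},
  {"slide": [0,1,0],"roll": 0,"gripper": 0},
  {"slide": [0,1,0],"roll": 0,"gripper": 0},
  {"slide": [0,1,0],"roll": 0,"gripper": 0},
  {"slide": [0,1,0],"roll": 0,"gripper": 0},
  {"slide": [0,1,0],"roll": 0,"gripper": 0},
  {"slide": [0,1,0],"roll": 0,"gripper": 0},
])

```text
clock: 18.05
position: [0.5542, 0.1298, 0.052]
ee_rot: [-0.517, 3.097, -0.003]
force: [-2.1, -6.9, 15.3]
width: 0.004
```

```bash
python3 -c "
from h import *
show()
im=arm.get_image('wrist');cv2.imwrite('pics/w8.png',np.clip(im['frame'].astype(float)**.6*9,0,255).astype(np.uint8))
show()"
```

```text
t 18.05 stage xyz mm [-45.1  24.1  52. ] F stage [-4.24 -5.87 15.26] w 0.004 tooly ang 108.97 toolz [ 0.002 -0.002 -1.   ]
t 18.1 stage xyz mm [-45.   24.1  52. ] F stage [-4.21 -6.42 15.3 ] w 0.006 tooly ang 108.97 toolz [ 0.002 -0.002 -1.   ]
```

View pics/w8.png

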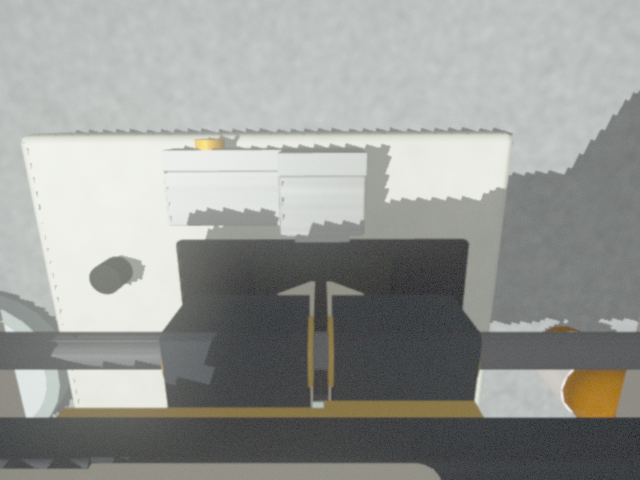

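The carriage is at its end stop: lateral force rose from 3.5 to 6 N with no motion. I'll relieve the side load and lift off.

Call:
jog_arm([
  {"slide": [0,-0.4,0],"roll": 0,"gripper": 0},
  {"slide": [0,-0.9,0],"roll": 0,"gripper": 0},
  {"slide": [0,-0.9,-0.5],"roll": 0,"gripper": 0},
  {"slide": [0,-0.9,-1],"roll": 0,"gripper": 0},
  {"slide": [0,-0.9,-1.5],"roll": 0,"gripper": 0},
  {"slide": [0,-0.9,-2],"roll": 0,"gripper": 0},
  {"slide": [0,-0.9,-2.5],"roll": 0,"gripper": 0},
  {"slide": [0,-0.9,-3.5],"roll": 0,"gripper": 0},
  {"slide": [0,-0.9,-5],"roll": 0,"gripper": 0},
  {"slide": [0,-0.9,-7],"roll": 0,"gripper": 0},
])

```text
clock: 18.93
position: [0.553, 0.1314, 0.0575]
ee_rot: [0.521, -3.097, -0.0]
force: [0.2, 0.2, -0.1]
width: 0.009
```

```bash
python3 -c "
from h import *
show()"
```

```text
t 18.93 stage xyz mm [-45.7  26.   57.5] F stage [ 0.25  0.16 -0.06] w 0.009 tooly ang 109.1 toolz [-0.001  0.    -1.   ]
```

No force at 57.5 mm, so the plate stayed down. Next I'll retreat upward.

Call:
jog_arm([
  {"slide": [0,0,-5],"roll": 0,"gripper": 0},
  {"slide": [0,0,-15],"roll": 0,"gripper": 0},
  {"slide": [0,0,-30],"roll": 0,"gripper": 0},
  {"slide": [0,0,-50],"roll": 0,"gripper": 0},
  {"slide": [0,0,-70],"roll": 0,"gripper": 0},
  {"slide": [0,0,-90],"roll": 0,"gripper": 0},
  {"slide": [0,0,-110],"roll": 0,"gripper": 0},
  {"slide": [0,0,-120],"roll": 0,"gripper": 0},
  {"slide": [0,0,-120],"roll": 0,"gripper": 0},
  {"slide": [0,0,-120],"roll": 0,"gripper": 0},
])

```text
clock: 19.77
position: [0.5534, 0.1313, 0.1779]
ee_rot: [-0.521, 3.097, 0.0]
force: [-0.4, 0.8, -0.2]
width: 0.007
```

```bash
python3 -c "
from h import *
show()
im=arm.get_image('wrist');cv2.imwrite('pics/w9.png',np.clip(im['frame'].astype(float)**.6*9,0,255).astype(np.uint8))
im=arm.get_image('side');cv2.imwrite('pics/s9.png',cv2.resize(im['frame'][80:280,180:420],None,fx=3.2,fy=3))
im=arm.get_image('wrist');cv2.imwrite('pics/w10.png',im['frame'])
show()"
```

```text
t 19.77 stage xyz mm [-45.4  25.7 177.9] F stage [-0.16  0.9  -0.19] w 0.007 tooly ang 109.09 toolz [ 0.001  0.    -1.   ]
t 19.92 stage xyz mm [-46.3  25.7 176.4] F stage [ 0.71  0.23 -0.53] w 0.006 tooly ang 109.09 toolz [-0.002 -0.001 -1.   ]
```

View pics/w9.png

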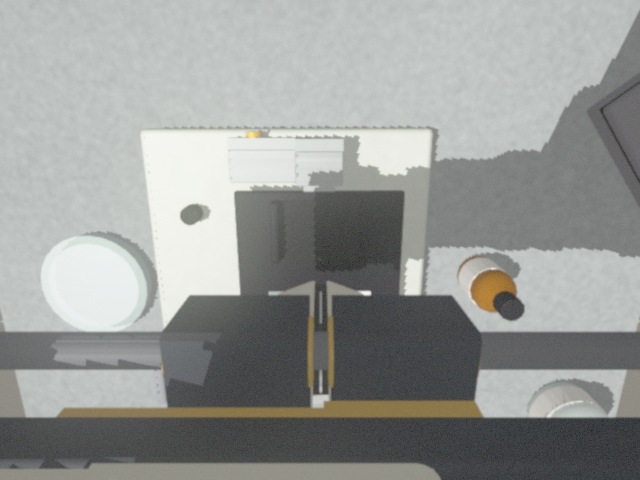

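View pics/s9.png

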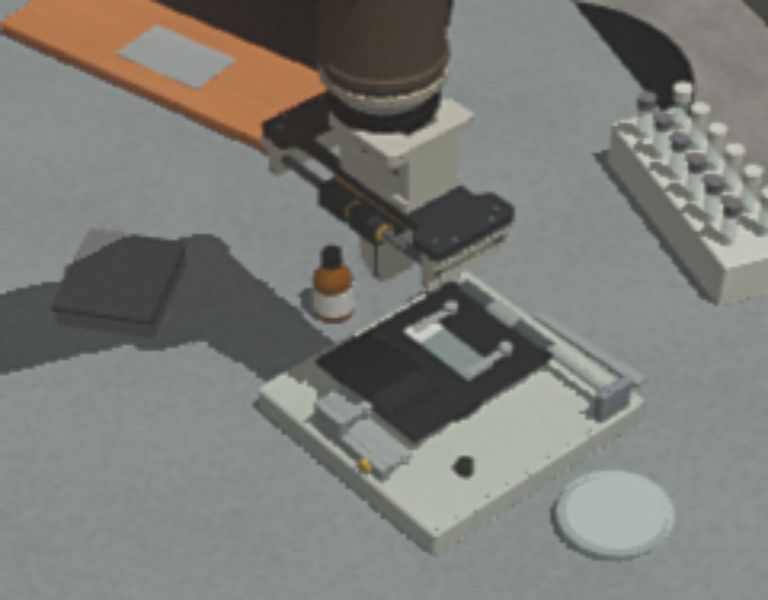

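The plate lies level with its tongue under the upper jaw (wrist view, tongue at about u=310, v=188 and jaw at u 296–343). The bystanders in view are where they were, and the arm is clear. I'll hand in.

```bash
python3 -c "
from h import *
arm.sign_off()
show()"
```

```text
the job is handed in; nothing more can be done
the job is handed in; nothing more can be done
```

The plate is pressed down, slid home and locked, and the job was handed in at about 20 s of the 72 s allowed. No verdict was reported.

- **Press:** I pressed the finger rest with the shut fingers. The tongue bottomed at a tip height of about 52 mm, with a peak measured force of about 18.5 N against the 25 N limit.
- **Slide:** I held it down with about 15–18 N and slid it sideways about 39.5 mm. It stopped at the end stop, where the side force rose from 3.5 N to 6 N with no further motion.
- **Release:** After lifting 5 mm the measured force was zero. The last wrist and side pictures, taken with the tool about 12 cm clear, show the plate level and its tongue under the upper jaw.
- **Bystanders:** Those visible in these last pictures (petri dish, dropper, slide box) look unmoved. I did not take a final top view or measure the displacement of every bystander.
- **Disagreements:**
    - The measured TCP had not settled after the fast approach, so it sat 7 mm off sideways. I corrected that before touching the plate.
    - A plane fit to the plate's depth at the start gave an implausible tilt, so I ignored it.

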